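Unlock the cell clamp and hold its spring slide open at the mark

TASK

The block of battery cells in the clamping fixture is to be swapped by a colleague. Pull the upright locking pin out of the fixture and stand it foot down in the round open steel cup, then take the slide's bar handle, pull the spring-loaded slide towards the robot until its needle is level with the upright blade on the rail, and keep it there: the program finishes with the gripper still holding the handle at the mark. Leave the cell block and the other things on the bench where they are.

Things in the scene. Friction and masses are not known exactly. Their poses are not given: they have to be found in the camera images.
- pin_center (a point): Loose locking pin, 130 mm long, 90 g, standing upright: steel shaft 12 mm in diameter for the lower 86 mm, round black grip 18 mm in diameter for the upper 44 mm (grip's middle 120 mm above the bench). Point on the axis half-way up; z runs from foot to grip. The pin locks the slide until it is lifted straight up by 50 mm or more; most finger room is at its fixture +y and -y sides.
- pin_foot (a point): Centre of the locking pin's lower end, 65 mm below pin_center, at first 12 mm above the bench. The pin passes with 1 mm clearance all round through a fixed steel bridge (top 62 mm above the bench, 28 mm along the fixture's x, 144 mm along its y) and a hole in the slide's tongue below it.
- pin: The locking pin as a whole; origin at the centre of its lower end, z along the pin up to the grip.
- cup: Loose, heavy (0.5 kg), round open steel cup, empty: outer diameter 76 mm, inner diameter 70 mm, height 80 mm, inner floor 6 mm above the bench. Origin at the centre of its underside, z up. It stands to the left or the right of the fixture; a closed white jar of like size stands on the other side.
- fixture: Fixed clamping fixture on a grey base plate 365 x 190 x 12 mm. Origin on the bench under it, z up; x points away from the robot along the slide's travel, y to the left. The pin stands at x = -100 mm, y = 0; the handle bar is at x = -155 mm, y = 0 when the slide is home; the plate runs from x = -250 to 115 mm.
- handle (a point): Centre of the slide's steel bar handle: square bar 14 mm thick (along the fixture's x and z), 100 mm long along its y, centre 95 mm above the bench, on two posts 84 mm apart with 62 mm free below the bar between them. It can be pinched from above, fingers before and behind the bar. It is 55 mm nearer the robot than the pin. Axes as the fixture's.
- index (a point): Tip of the thin steel needle that sticks out of the handle bar's left (+y) end, in line with the bar's centre (same fixture x as handle), 95 mm above the bench. It is to be brought level with mark_top. Axes as the fixture's.
- slide (a joint): Travel of the slide in m: 0 home (pad against the cell block), growing as the slide is pulled along the fixture's -x (towards the robot), end stop at 0.08. A spring pulls it home with about 6 N at 0, rising by 1.2 N per 10 mm; let go, it returns. Slide mass 0.5 kg.
- mark_top (a point): Top centre of the mark: an upright steel blade 3 mm thick in the fixture's x and 12 mm wide, standing on a clamp on the rail at the fixture's left (y = 78 mm), top 94 mm above the bench. Fixed, not to be moved. It is set 38 to 64 mm towards the robot from the handle bar's home position. Axes as the fixture's.
- cell_block: Block of 15 blue battery cells in black holders, 68 x 112 x 72 mm, 1 kg, loose in the fixture's nest behind the slide's pad, top 84 mm above the bench. Origin under its centre. To be left alone.
- jar: Bystander: closed white jar with a steel lid, 72 mm in diameter, 85 mm high. Origin under its centre.
- cell_a: Bystander: single blue cell, 21 mm in diameter, 70 mm high, standing on the bench on the left. Origin under its centre.
- cell_b: Bystander: the same on the right.
- driver: Bystander: screwdriver 200 mm long lying on the left, farther out than the cup or jar.
- busbar: Bystander: flat copper plate 100 x 60 x 4 mm lying on the right.

How it is judged:
By the outcome, as a careful person would: the job done as asked, in the order asked, and still so for the second after the job is handed in, while the arm keeps its last pose, push and grip.
It also fails if it takes over 53 s, if anything falls off the work surface, if the arm or the gripper's body presses on something with over 40 N, if the wrist force passes 120 N, or if a joint passes its speed limit or range.

ROBOT

A 7-joint arm with a two-finger parallel gripper is mounted at the origin on the work surface. World frame = base frame: x ahead of the robot, y to its left, z up, the work surface at z = 0. Lengths are in m, angles in rad, forces in N, time in s.
With the tool pointing down it reaches from about 0.4 to 0.85 m from the base axis. Payload 10.4 kg.
Tool frame: the origin (TCP) lies on the centre line of the jaws, within the pads' length; the fingertips stand 11 mm ahead of it and the grasp point (between the pads) lies 8 mm behind it; z points along the fingers, y is the line along which they close (so a half turn about z gives the same grasp; the last joint's range is limited). The gripper opens to 87 mm and grips with 3 to 60 N. Pads are 19 mm wide; open, the fingers measure 117 mm over their backs; the gripper's body (75 mm by 190 mm) begins 51 mm behind the grasp point.
Start: joints at [1.164, 0.332, -0.065, 1.46, 0.022, 1.35, -0.088], TCP at [0.234, -0.58, 0.234] pointing down, gripper open.
Joint ranges: [-2.6, 2.6], [-0.5, 2.12], [-1.47, 1.34], [0.16, 2.42], [-1.27, 4.41], [0.06, 2.06], [-2.6, 2.6]. Speed limits (rad/s): [2.22, 2.22, 2.79, 2.79, 3.14, 3.14, 3.14].

INTERFACE

Orientations are given as a unit quaternion [x, y, z, w].
In Python, from bench import r gives the robot as it stands.
- The arm moves only by the shell command python3 -m pendant 'ROWS' [OPENING] [FORCE]. ROWS is JSON, a list of rows, each a list of 4 numbers: the shift along the tool's x, y, z in m, then the turn about the tool's z in rad. A call has 1 to 8 rows; each row shifts and turns the commanded pose from where the row before left it, along the tool's axes as they then stand; what a row does not reach is not made up. A row lasts 1/12 s, in which the tool goes at most 41.7 mm and 7.16 degrees, less where a joint would pass 70% of its speed; a pose out of reach is approached as far as the arm can. A call with a gripper value outside its range is refused whole. OPENING is the opening, from 0 (shut) to 1 (fully open), set as the call begins (- or left out, the last holds). The fingers move at their own pace and stop on an object; FORCE is the grip in N (left out, the last holds). Time passes only in rows, so rows that do not move let the fingers close. It gives the time, the measured TCP pose, the force, the opening and the grip force at its end, in the units of the state.
- r.read_state(): the state, without advancing time (a new reading comes with each control period).
- r.camera(name): name is "side" or "top"; returns a dict with "img" (384x512x3 uint8, red, green, blue), "camera_matrix" (3x3 intrinsics, pixels), "xyz" and "attitude" of the camera in the world. Camera axes: x right, y down, z forward; pixel columns grow to the right and rows downward; lengths in m; the calibration is good to about 2 mm. A picture is of the moment at which its call begins. There is no depth.
- r.close_job(): hands the job in; it is judged then, once.
Trained networks look in the newest picture that a camera, given by its name, has taken for a name from the list of things; names that differ only in an ending like _2 or _b are one class to them, and where a whole thing is asked for, a point or a joint stands for the part that bears it (a point fixed in the world has none). Each returns a list of dicts, best first, with "score" (0 to 1); they miss things now and then, are a little off and sometimes report something else, mostly with a low value. They report only what shows in the picture. A call takes as long as a camera call.
- r.outline_of(thing, camera): "mask" (384x512 bool, what is visible of it) and "bbox" ([centre column, centre row, width, height] in pixels, round what is visible of it).
The state is a dict: "time": time; "joint_positions": joint angles; "joint_vel": joint speeds; "joint_torque": joint torques, N m; "ee_pos": TCP position; "eef_rot": TCP orientation; "ft_force": force on the tool from outside, world axes, zero at the start; "torque": the same for the moment, N m; "width": finger opening in m; "grip_force": force on a finger pad.
Only numpy, scipy, OpenCV 4.12 (cv2) and the standard library are available. Lean on these libraries where they do the work, as an engineer would, in place of code of your own. Each camera call takes 0.05 s, during which the arm holds its last target. There are 200 camera calls.

## Working session

There is one attempt and no reset: what is moved stays moved. The work goes in short steps, Python scripts to look and compute and a shell command to move; the robot and the scene stay as the last step left them, time stands still between calls to the robot, and variables do not carry over. Pictures are saved under pics/ and viewed, at most 10 in all, crops included, and the job is handed in when it is done.

```bash
mkdir -p pics; ls; cat > h.py <<'E'
import numpy as np,cv2
from bench import r
from scipy.spatial.transform import Rotation as R
def rot(a):
    a=np.array(a); return a if a.shape==(3,3) else R.from_quat(a).as_matrix()
def ray(c,u,v):
    d=rot(c['attitude'])@np.linalg.inv(c['camera_matrix'])@np.array([u,v,1.]); return np.array(c['xyz']),d
def atz(c,u,v,z):
    o,d=ray(c,u,v); return o+d*(z-o[2])/d[2]
def proj(c,p):
    q=rot(c['attitude']).T@(np.array(p)-c['xyz']); q=c['camera_matrix']@q; return q[:2]/q[2]
E
python3 - <<'E'
from h import *
s=r.read_state(); print({k:np.round(v,3) for k,v in s.items()})
for n in ('side','top'):
    c=r.camera(n); cv2.imwrite(f'pics/{n}0.png',c['img'][...,::-1]); print(n,c['camera_matrix'],c['xyz'],c['attitude'])
    for t in ('pin','cup','fixture','handle','index','mark_top','jar','slide','cell_block'):
        try:
            for d in r.outline_of(t,n)[:2]: print(t,round(d['score'],2),np.round(d['bbox'],1), np.round(atz(c,*d['bbox'][:2],0.09),3))
        except Exception as e: print(t,e)
print(r.read_state()['time'])
E
```

```text
pics
{'time': np.float64(0.0), 'joint_positions': array([ 1.164,  0.333, -0.065,  1.461,  0.022,  1.35 , -0.088]), 'joint_vel': array([-0.001, -0.002, -0.   , -0.   , -0.   ,  0.001, -0.001]), 'joint_torque': array([-0.0000e+00, -6.2325e+01,  2.5000e-02, -3.8990e+01, -6.1000e-02,
        4.0000e-02,  0.0000e+00]), 'ee_pos': array([ 0.234, -0.579,  0.233]), 'eef_rot': array([ 0.982,  0.191, -0.   , -0.001]), 'ft_force': array([ 0.508, -0.773,  0.583]), 'torque': array([ 0.018,  0.036, -0.012]), 'grip_force': np.float64(0.0), 'width': np.float64(0.087)}
side [[381.9078112    0.         260.4149861 ]
 [  0.         381.9078112  195.34933965]
 [  0.           0.           1.        ]] [0.15081205 0.61342738 0.66520814] [-0.28286371  0.8469739  -0.42908259  0.13605687]
pin 0.62 [236.2 195.8   8.3  32.4] [0.656 0.024 0.09 ]
pin 0.21 [154.1 263.2  16.4  29.6] [0.642 0.303 0.09 ]
cup 0.82 [362.4 190.2  34.1  38.9] [ 0.412 -0.194  0.09 ]
cup 0.25 [206.2 308.1  36.3  51.8] [0.482 0.32  0.09 ]
fixture 0.97 [229.3 227.6 155.2  87. ] [0.591 0.127 0.09 ]
handle 0.85 [229.9 212.6  78.7  57.3] [0.62
[... 520 characters left out ...]
61 [363.7 265.9  35.8  33.9] [ 0.442 -0.257  0.09 ]
fixture 0.59 [246.2 173.9  78.3 137. ] [0.66  0.036 0.09 ]
fixture 0.49 [242.8 179.6   6.9  12.3] [0.646 0.044 0.09 ]
handle 0.79 [246.9 175.2  40.9  70.2] [0.657 0.034 0.09 ]
handle 0.38 [106.1 211.1  21.8  73. ] [0.558 0.38  0.09 ]
index 0.8 [244.3 174.9  36.2  70.9] [0.658 0.04  0.09 ]
mark_top 0.38 [219.1 226.7   8.9   6.8] [0.527 0.099 0.09 ]
jar 0.84 [146.8 231.2  36.6  26.2] [0.511 0.276 0.09 ]
slide 0.7 [246.8 175.2  79.7 138.9] [0.657 0.034 0.09 ]
slide 0.59 [245.4 176.8  43.8  70.8] [0.653 0.038 0.09 ]
cell_block 0.77 [244.2 125.8  48.1  29.6] [0.783 0.044 0.09 ]
cell_block 0.36 [364.2 266.8  34.3  34.2] [ 0.44  -0.259  0.09 ]
1.0
```

```bash
python3 - <<'E'
import cv2,numpy as np
a=cv2.imread('pics/top0.png')[90:290,130:390]; cv2.imwrite('pics/top0c.png',cv2.resize(a,None,fx=3,fy=3,interpolation=cv2.INTER_CUBIC))
a=cv2.imread('pics/side0.png')[150:350,130:390]; cv2.imwrite('pics/side0c.png',cv2.resize(a,None,fx=3,fy=3,interpolation=cv2.INTER_CUBIC))
E
```

```text
(no output)
```

View pics/top0c.png

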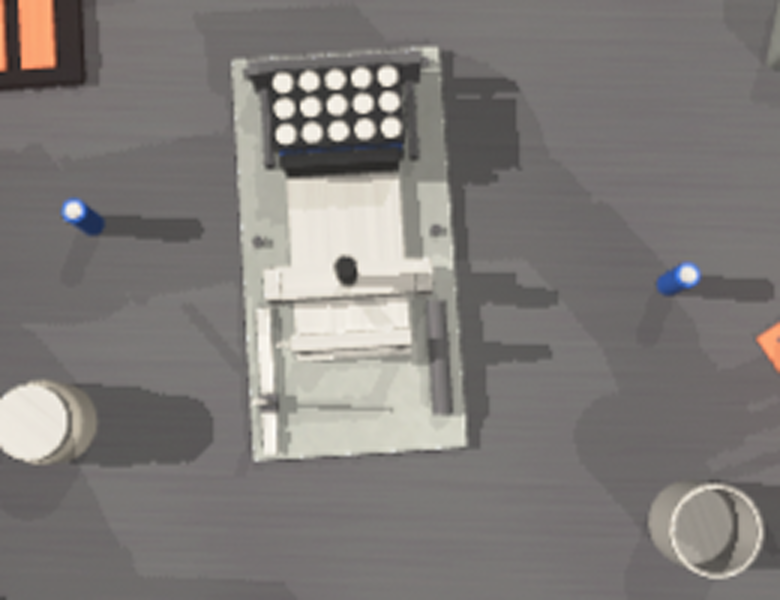

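View pics/side0c.png

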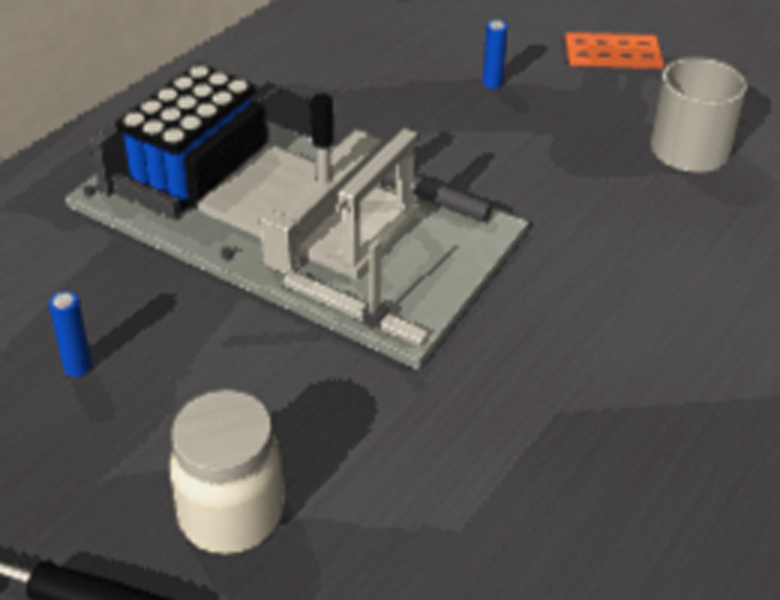

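```bash
cat >> h.py <<'E'
def fixfit(c,px):
    L=np.array([[115,95],[115,-95],[-250,-95],[-250,95]])/1e3
    W=np.array([atz(c,130+u/3,v0+v/3,.012)[:2] for (u,v),v0 in px])
    lc,wc=L.mean(0),W.mean(0); H=(L-lc).T@(W-wc); th=np.arctan2(H[0,1]-H[1,0],H[0,0]+H[1,1])
    Q=np.array([[np.cos(th),-np.sin(th)],[np.sin(th),np.cos(th)]]); t=wc-Q@lc
    return th,t,Q,(W-(L@Q.T+t))
E
python3 - <<'E'
from h import *
c=r.camera('top'); s=r.camera('side')
th,t,Q,e=fixfit(c,[((x,y),90) for x,y in [(232,60),(438,47),(466,447),(254,461)]])
print('yaw',th,t,'res',np.round(e,4).tolist())
f=lambda x,y,z:np.r_[Q@[x,y]+t,z]
for n,p in dict(pin=f(-.1,0,.142),handle=f(-.155,0,.102),hl=f(-.155,.05,.102),hr=f(-.155,-.05,.102)).items():
    print(n,p.round(4),'top crop',((proj(c,p)-[130,90])*3).round(),'side crop',((proj(s,p)-[130,150])*3).round())
m=atz(c,130+267/3,90+403/3,.094); print('mark',m, 'fix',Q.T@(m[:2]-t), ((proj(s,m)-[130,150])*3))
p=atz(c,130+346/3,90+268/3,.138); print('pin by top',p,Q.T@(p[:2]-t))
k=atz(c,130+716/3,90+530/3,.08); print('cup',k,((proj(s,k)-[130,150])*3))
# side: pin top center at crop (321,97)
p=atz(s,130+321/3,150+98/3,.142); print('pin by side',p)
k=atz(s,130+704/3,150+82/3,.08); print('cup by side',k)
m=atz(s,130+376/3,150+244/3,.094); print('mark by side',m,Q.T@(m[:2]-t))
E
```

```text
yaw 0.09192221446553131 [0.74005814 0.04580017] res [[-0.0002, -0.0007], [-0.0005, 0.0006], [0.0004, 0.001], [0.0003, -0.001]]
pin [0.6405 0.0366 0.142 ] top crop [345. 267.] side crop [321. 100.]
handle [0.5857 0.0316 0.102 ] top crop [351. 340.] side crop [380. 162.]
hl [0.5811 0.0814 0.102 ] top crop [289. 344.] side crop [345. 195.]
hr [ 0.5903 -0.0182  0.102 ] top crop [412. 336.] side crop [411. 131.]
mark [0.53305056 0.09858755 0.094     ] fix [-0.20128812  0.07156632] [381.69588713 240.20710713]
pin by top [0.64023781 0.03574026 0.138     ] [-0.10032232 -0.00085465]
cup [ 0.43944451 -0.27238246  0.08      ] [703.4502363  79.7683441]
pin by side [0.64244193 0.03485417 0.142     ]
cup by side [ 0.43747739 -0.26921691  0.08      ]
mark by side [0.53387725 0.10453057 0.094     ] [-0.19991939  0.07740837]
```

```bash
python3 -m pendant '[[0,0,0,0.0977],[0,0,0,0.0977],[0,0,0,0.0977],[0.0243,-0.0303,0,0],[0.0243,-0.0303,0,0],[0.0243,-0.0303,0,0],[0.0243,-0.0303,0,0],[0.0243,-0.0303,0,0]]' 1 && python3 -m pendant '[[0.0243,-0.0303,0,0],[0.0243,-0.0303,0,0],[0.0243,-0.0303,0,0],[0.0243,-0.0303,0,0],[0.0243,-0.0303,0,0],[0.0243,-0.0303,0,0],[0.0243,-0.0303,0,0],[0.0243,-0.0303,0,0]]' && python3 -m pendant '[[0.0243,-0.0303,0,0],[0.0243,-0.0303,0,0],[0.0243,-0.0303,0,0],[0.0243,-0.0303,0,0],[0.0243,-0.0303,0,0],[0.0243,-0.0303,0,0],[0,0,0,0],[0,0,0,0]]'
cat >> h.py <<'E'
def togo(x,y,yaw,z=None):
    s=r.read_state(); M=R.from_quat(s['eef_rot']).as_matrix(); psi=np.arctan2(M[1,0],M[0,0])
    d=np.r_[x,y,s['ee_pos'][2] if z is None else z]-s['ee_pos']
    print('t',s['time'],'pos',np.round(s['ee_pos'],4),'psi',round(psi,4),'tilt',np.round(M[:,2],4),'tool shift',(M.T@d).round(4),'turn',round((psi-yaw+np.pi)%(2*np.pi)-np.pi,4),'F',np.round(s['ft_force'],1),'w',round(float(s['width']),4),'q',np.round(s['joint_positions'],2))
E
python3 -c "
from h import *
togo(.6405,.0360,.092,.112)"
```

```text
time: 1.77
ee_pos: [0.3421, -0.416, 0.2337]
eef_rot: [0.999, 0.045, 0.0, 0.0]
ft_force: [1.7, -0.2, -0.0]
width: 0.0872
grip_force: 0.0
time: 2.43
ee_pos: [0.5137, -0.157, 0.2339]
eef_rot: [0.999, 0.045, 0.0, 0.0]
ft_force: [0.5, -1.4, 0.1]
width: 0.0874
grip_force: 0.0
time: 3.1
ee_pos: [0.642, 0.0386, 0.2328]
eef_rot: [0.999, 0.047, -0.0, -0.001]
ft_force: [-0.2, -0.5, 0.8]
width: 0.0871
grip_force: 0.0
t 3.1 pos [0.642  0.0386 0.2328] psi 0.095 tilt [-0.001   0.0014 -1.    ] tool shift [-0.0016  0.0027  0.1208] turn 0.003 F [-0.2 -0.5  0.8] w 0.0871 q [ 0.24  0.42 -0.5   1.39  0.2   1.39 -1.74]
```

```bash
python3 -m pendant '[[-0.0016,0.0027,0,0.003],[0,0,0.03,0],[0,0,0.03,0],[0,0,0.03,0],[0,0,0.02,0],[0,0,0.011,0],[0,0,0,0],[0,0,0,0]]' && python3 - <<'E'
from h import *
togo(.6405,.0360,.092,.112)
o=[]
for n,(a,b,x,y) in {'side':(150,250,170,300),'top':(110,210,180,310)}.items():
    c=r.camera(n); o.append(cv2.resize(c['img'][a:b,x:y,::-1],(780,600) if 0 else (520,400),interpolation=cv2.INTER_CUBIC)[:, :400])
cv2.imwrite('pics/g1.png',np.hstack(o))
E
```

```text
time: 3.77
ee_pos: [0.6405, 0.0316, 0.1134]
eef_rot: [0.999, 0.043, 0.0, 0.0]
ft_force: [-0.0, 0.2, 0.4]
width: 0.0869
grip_force: 0.0
t 3.7667 pos [0.6405 0.0316 0.1134] psi 0.0861 tilt [ 6.e-04 -5.e-04 -1.e+00] tool shift [ 0.0004 -0.0044  0.0014] turn -0.0059 F [-0.   0.2  0.4] w 0.0869 q [ 0.24  0.5  -0.48  1.53  0.24  1.17 -1.77]
```

View pics/g1.png

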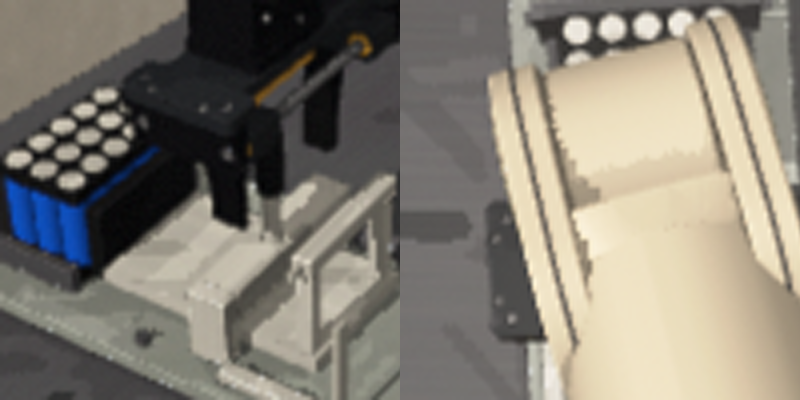

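```bash
python3 -m pendant '[[0,-0.0036,0.001,-0.004],[0,0,0,0],[0,0,0,0]]' && python3 -c "
from h import *
togo(.6405,.0360,.092,.112)"
```

```text
time: 4.12
ee_pos: [0.6403, 0.0369, 0.1123]
eef_rot: [0.999, 0.046, 0.001, -0.0]
ft_force: [0.1, 0.5, 0.3]
width: 0.0869
grip_force: 0.0
t 4.1167 pos [0.6403 0.0369 0.1123] psi 0.0923 tilt [ 1.1e-03  1.0e-04 -1.0e+00] tool shift [0.0001 0.0009 0.0003] turn 0.0003 F [0.1 0.5 0.3] w 0.0869 q [ 0.23  0.5  -0.48  1.54  0.25  1.16 -1.77]
```

```bash
python3 -m pendant '[[0,0.0005,0,0],[0,0,0,0],[0,0,0,0],[0,0,0,0],[0,0,0,0],[0,0,0,0],[0,0,0,0],[0,0,0,0]]' 0 15 && python3 -c "
from h import *
togo(.6405,.0360,.092,.112)"
```

```text
time: 4.78
ee_pos: [0.6401, 0.0359, 0.1115]
eef_rot: [0.999, 0.046, 0.0, 0.0]
ft_force: [-0.6, 0.3, 0.6]
width: 0.0418
grip_force: 0.0
t 4.7833 pos [0.6401 0.0359 0.1115] psi 0.0917 tilt [ 0.e+00 -1.e-04 -1.e+00] tool shift [ 0.0004 -0.0001 -0.0005] turn -0.0003 F [-0.6  0.3  0.6] w 0.0418 q [ 0.24  0.5  -0.48  1.54  0.25  1.16 -1.77]
```

```bash
python3 -m pendant '[[0,0,0,0],[0,0,0,0],[0,0,0,0],[0,0,0,0],[0,0,0,0],[0,0,0,0],[0,0,0,0]]'  && python3 -c "
from h import *
togo(.6405,.0360,.092,.112)"
```

```text
time: 5.37
ee_pos: [0.6401, 0.0359, 0.1116]
eef_rot: [0.999, 0.046, 0.0, -0.0]
ft_force: [0.5, 0.5, -0.2]
width: 0.0175
grip_force: 15.0
t 5.3667 pos [0.6401 0.0359 0.1116] psi 0.0917 tilt [ 1.e-04  0.e+00 -1.e+00] tool shift [ 0.0004 -0.0001 -0.0004] turn -0.0003 F [ 0.5  0.5 -0.2] w 0.0175 q [ 0.24  0.5  -0.48  1.54  0.25  1.16 -1.77]
```

```bash
python3 -m pendant '[[0,0,0,0],[0,0,-0.005,0],[0,0,-0.008,0],[0,0,-0.01,0],[0,0,0,0]]' 0 25 && python3 -c "
from h import *
togo(.6405,.0360,.092,.225)"
```

```text
time: 5.78
ee_pos: [0.6412, 0.0361, 0.1375]
eef_rot: [0.999, 0.046, 0.002, 0.0]
ft_force: [-0.3, -0.1, 0.8]
width: 0.0174
grip_force: 25.0
t 5.7833 pos [0.6412 0.0361 0.1375] psi 0.0917 tilt [ 3.4e-03  1.0e-04 -1.0e+00] tool shift [-0.0004  0.     -0.0875] turn -0.0003 F [-0.3 -0.1  0.8] w 0.0174 q [ 0.24  0.48 -0.49  1.51  0.23  1.21 -1.76]
```

```bash
python3 -m pendant '[[0,0,-0.015,0],[0,0,-0.02,0],[0,0,-0.02,0],[0,0,-0.02,0],[0,0,-0.015,0],[0,0,0,0],[0,0,0,0]]' && python3 - <<'E'
from h import *
togo(.4385,-.2710,.092,.225)
for n in ('side','top'):
    c=r.camera(n); cv2.imwrite(f'pics/l_{n}.png',c['img'][...,::-1])
    for t in ('pin','cup'):
        for d in r.outline_of(t,n)[:1]: print(n,t,d['score'],np.round(d['bbox'],1))
    if n=='side': s=c
a=cv2.imread('pics/l_side.png')[100:300,180:440]; cv2.imwrite('pics/l_sidec.png',cv2.resize(a,None,fx=3,fy=3,interpolation=cv2.INTER_CUBIC))
e=r.read_state()['ee_pos']; print(r.read_state()['ft_force'],'foot exp',((proj(s,e-[0,0,.1])-[180,100])*3))
E
```

```text
time: 6.37
ee_pos: [0.6405, 0.036, 0.2252]
eef_rot: [0.999, 0.046, 0.001, 0.0]
ft_force: [-0.6, -0.1, -1.9]
width: 0.0172
grip_force: 25.0
t 6.3667 pos [0.6405 0.036  0.2252] psi 0.0918 tilt [ 1.8e-03 -1.0e-04 -1.0e+00] tool shift [-2.292e-01  2.872e-01 -1.000e-04] turn -0.0002 F [-0.6 -0.1 -1.9] w 0.0172 q [ 0.24  0.42 -0.5   1.41  0.2   1.37 -1.74]
side pin 0.74 [237.2 175.8   7.7  29.7]
side cup 0.55 [363.7 188.6  32.6  41.9]
top cup 0.82 [362.4 263.6  38.3  31. ]
[-0.23682901  0.38645431 -0.64119912] foot exp [173.4214595  268.44563572]
```

View pics/l_sidec.png

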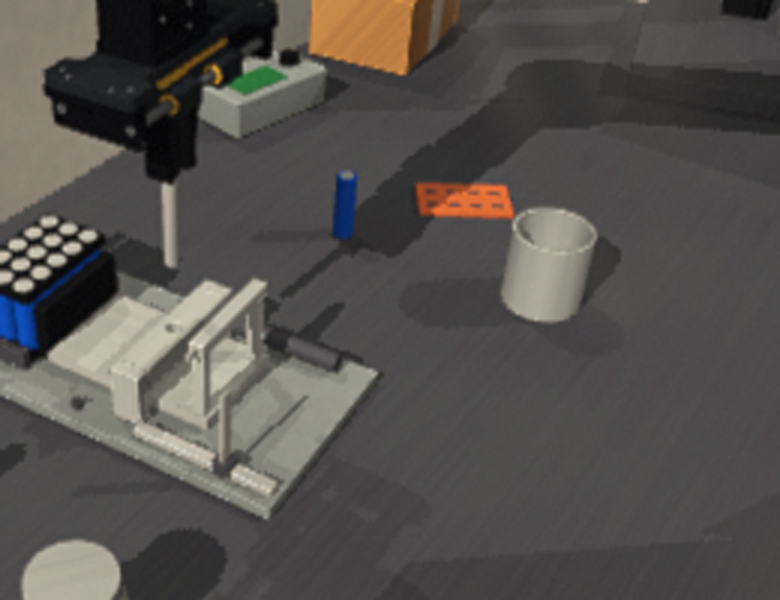

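```bash
python3 -m pendant '[[-0.012,0.015,0,0],[-0.0229,0.0287,0,0],[-0.0229,0.0287,0,0],[-0.0229,0.0287,0,0],[-0.0229,0.0287,0,0],[-0.0229,0.0287,0,0],[-0.0229,0.0287,0,0],[-0.0229,0.0287,0,0]]' && python3 -m pendant '[[-0.0229,0.0287,0,0],[-0.0185,0.0235,0,0],[-0.0105,0.013,0,0],[-0.0045,0.0056,0,0],[0,0,0,0],[0,0,0,0],[0,0,0,0]]' && python3 - <<'E'
from h import *
togo(.4385,-.2710,.092,.108)
o=[]
for n,(x,y) in {'side':(300,130),'top':(300,195)}.items():
    c=r.camera(n); o.append(cv2.resize(c['img'][y:y+120,x:x+100,::-1],(400,480),interpolation=cv2.INTER_CUBIC))
    print(r.outline_of('cup',n)[0]['bbox'].round(1) if 0 else [np.round(d['bbox'],1) for d in r.outline_of('cup',n)[:1]])
    e=r.read_state()['ee_pos']; print((proj(c,e-[0,0,.0996])-[x,y])*4)
cv2.imwrite('pics/c1.png',np.hstack(o))
E
```

```text
time: 7.33
ee_pos: [0.4869, -0.1962, 0.2243]
eef_rot: [0.999, 0.046, -0.0, -0.0]
ft_force: [0.9, -0.5, -1.8]
width: 0.0172
grip_force: 25.0
time: 7.92
ee_pos: [0.4397, -0.2689, 0.2245]
eef_rot: [0.999, 0.047, 0.0, -0.0]
ft_force: [0.1, -0.6, -1.1]
width: 0.0174
grip_force: 25.0
t 7.9167 pos [ 0.4397 -0.2689  0.2245] psi 0.0942 tilt [ 3.e-04  6.e-04 -1.e+00] tool shift [-0.0014  0.0021  0.1165] turn 0.0022 F [ 0.1 -0.6 -1.1] w 0.0174 q [ 0.76  0.11 -0.32  1.75  0.04  1.29 -1.05]
[array([363.6, 188.1,  29.7,  39.8])]
[267.3726322  133.04969124]
[array([363.4, 261.4,  35.6,  26. ])]
[291.86454485 294.01213478]
```

View pics/c1.png

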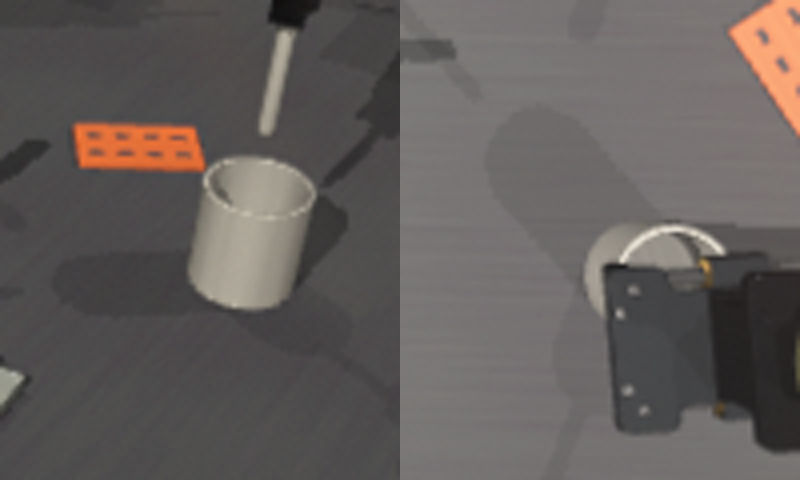

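```bash
python3 -m pendant '[[-0.0014,0.002,0.015,0.002],[0,0,0.025,0],[0,0,0.025,0],[0,0,0.025,0],[0,0,0.015,0],[0,0,0.009,0],[0,0,0,0],[0,0,0,0]]' && python3 -c "
from h import *
togo(.4385,-.2710,.092,.1056)"
```

```text
time: 8.78
ee_pos: [0.4378, -0.2726, 0.111]
eef_rot: [0.999, 0.045, 0.0, 0.0]
ft_force: [1.5, -0.1, -1.6]
width: 0.0172
grip_force: 25.0
t 8.7833 pos [ 0.4378 -0.2726  0.111 ] psi 0.0901 tilt [ 3.e-04 -0.e+00 -1.e+00] tool shift [ 0.0008 -0.0015  0.0054] turn -0.0019 F [ 1.5 -0.1 -1.6] w 0.0172 q [ 0.75  0.22 -0.31  1.88  0.08  1.05 -1.07]
```

```bash
python3 -m pendant '[[0,0,0.003,0],[0,0,0.001,0],[0,0,0,0],[0,0,0,0]]' && python3 -m pendant '[[0,0,0.001,0],[0,0,0.0005,0],[0,0,0,0],[0,0,0,0]]' && python3 -c "
from h import *
togo(.4385,-.2710,.092,.1056)"
```

```text
time: 9.12
ee_pos: [0.4376, -0.2729, 0.1071]
eef_rot: [0.999, 0.045, 0.0, 0.0]
ft_force: [-0.4, -0.5, -0.3]
width: 0.0174
grip_force: 25.0
time: 9.45
ee_pos: [0.4376, -0.2729, 0.1054]
eef_rot: [0.999, 0.045, 0.0, 0.0]
ft_force: [-0.4, 0.1, 2.5]
width: 0.0177
grip_force: 25.0
t 9.45 pos [ 0.4376 -0.2729  0.1054] psi 0.0897 tilt [ 6.e-04 -5.e-04 -1.e+00] tool shift [ 0.001  -0.0018 -0.0002] turn -0.0023 F [-0.4  0.1  2.5] w 0.0177 q [ 0.75  0.23 -0.31  1.89  0.08  1.04 -1.08]
```

```bash
python3 -m pendant '[[0,0,0,0],[0,0,0,0],[0,0,0,0],[0,0,0,0],[0,0,0,0],[0,0,0,0],[0,0,0,0],[0,0,0,0]]' 0.7 && python3 -m pendant '[[0,0,0,0],[0,0,-0.01,0],[0,0,-0.02,0],[0,0,-0.03,0],[0,0,-0.03,0],[0,0,-0.02,0],[0,0,0,0],[0,0,0,0]]' && python3 - <<'E'
from h import *
togo(.5857,.0316,.092-np.pi/2,.19)
o=[]
for n,(x,y) in {'side':(300,130),'top':(300,195)}.items():
    c=r.camera(n); o.append(cv2.resize(c['img'][y:y+120,x:x+100,::-1],(400,480),interpolation=cv2.INTER_CUBIC))
cv2.imwrite('pics/c2.png',np.hstack(o))
E
```

```text
time: 10.12
ee_pos: [0.4374, -0.2727, 0.105]
eef_rot: [0.999, 0.045, -0.0, 0.0]
ft_force: [-0.1, -0.2, -0.1]
width: 0.0586
grip_force: 0.0
time: 10.78
ee_pos: [0.438, -0.273, 0.2168]
eef_rot: [0.999, 0.045, 0.001, 0.001]
ft_force: [-0.6, 0.1, 0.6]
width: 0.0607
grip_force: 0.0
t 10.7833 pos [ 0.438  -0.273   0.2168] psi 0.0897 tilt [ 0.0025 -0.0017 -1.    ] tool shift [ 0.1743 -0.2902  0.0266] turn 1.5685 F [-0.6  0.1  0.6] w 0.0607 q [ 0.76  0.12 -0.31  1.76  0.04  1.27 -1.04]
```

View pics/c2.png

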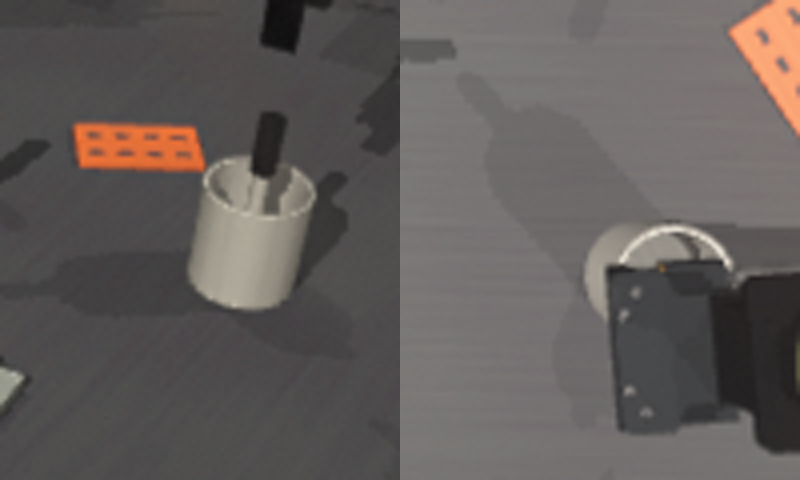

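```bash
python3 -m pendant '[[0.0194,-0.0322,0,0],[0.0194,-0.0322,0,0],[0.0194,-0.0322,0,0],[0.0194,-0.0322,0,0],[0.0194,-0.0322,0,0],[0.0194,-0.0322,0,0],[0.0194,-0.0322,0,0],[0.0194,-0.0322,0,0]]' 1 && python3 -m pendant '[[0.0194,-0.0322,0,0],[0,0,0,0.1206],[0,0,0,0.1206],[0,0,0,0.1206],[0,0,0,0.1206],[0,0,0,0.1206],[0,0,0,0.1206],[0,0,0,0.1206]]' && python3 -m pendant '[[0,0,0,0.1206],[0,0,0,0.1206],[0,0,0,0.1206],[0,0,0,0.1206],[0,0,0,0.1206],[0,0,0,0.1206],[0,0,0,0],[0,0,0,0]]' && python3 -c "
from h import *
togo(.5857,.0316,.092-np.pi/2,.088)"
```

```text
time: 11.55
ee_pos: [0.5688, -0.0006, 0.2139]
eef_rot: [0.999, 0.045, -0.001, -0.0]
ft_force: [0.2, -0.2, 0.5]
width: 0.0864
grip_force: 0.0
time: 12.22
ee_pos: [0.5847, 0.0316, 0.2136]
eef_rot: [0.929, -0.371, -0.001, 0.0]
ft_force: [0.6, 0.1, 0.4]
width: 0.0868
grip_force: 0.0
time: 12.88
ee_pos: [0.5805, 0.03, 0.194]
eef_rot: [0.874, -0.486, -0.018, 0.014]
ft_force: [-0.6, 0.9, 1.0]
width: 0.0874
grip_force: 0.0
t 12.8833 pos [0.5805 0.03   0.194 ] psi -1.0155 tilt [-0.045  -0.0063 -0.999 ] tool shift [ 0.0033 -0.0096  0.1056] turn 0.4633 F [-0.6  0.9  1. ] w 0.0874 q [-0.55  0.31  0.51  1.62 -0.15  1.3  -2.59]
```

```bash
python3 -m pendant '[[0,0,0,-0.12],[0,0,0,-0.12],[0,0,0,-0.12],[0,0,0,-0.12],[0,0,0,-0.12],[0,0,0,-0.12],[0,0,0,-0.12],[0,0,0,-0.12]]' && python3 -m pendant '[[0,0,0,-0.12],[0,0,0,-0.12],[0,0,0,-0.12],[0,0,0,-0.12],[0,0,0,-0.12],[0,0,0,-0.12],[0,0,0,-0.12],[0,0,0,-0.12]]' && python3 -c "
from h import *
togo(.5857,.0316,.092+np.pi/2,.088)"
```

```text
time: 13.55
ee_pos: [0.5809, 0.0288, 0.1949]
eef_rot: [0.999, -0.025, -0.022, 0.002]
ft_force: [0.2, -0.1, -0.2]
width: 0.0872
grip_force: 0.0
time: 14.22
ee_pos: [0.581, 0.0288, 0.1951]
eef_rot: [0.898, 0.439, -0.02, -0.008]
ft_force: [-0.7, 0.4, -0.2]
width: 0.0873
grip_force: 0.0
t 14.2167 pos [0.581  0.0288 0.1951] psi 0.9096 tilt [-0.043  -0.0035 -0.9991] tool shift [0.0082 0.0054 0.1068] turn -0.7532 F [-0.7  0.4 -0.2] w 0.0873 q [-0.32  0.29  0.24  1.61 -0.07  1.29 -0.73]
```

```bash
python3 -m pendant '[[0,0,0,-0.1076],[0,0,0,-0.1076],[0,0,0,-0.1076],[0,0,0,-0.1076],[0,0,0,-0.1076],[0,0,0,-0.1076],[0,0,0,-0.1076],[0,0,0,0]]' && python3 - <<'E'
from h import *
togo(.5857,.0316,.092+np.pi/2,.088)
s=r.read_state(); M=R.from_quat(s['eef_rot']).as_matrix(); print(M.round(3), 'tool shift for 10mm along -fx:', M.T@[-.01*np.cos(.092),-.01*np.sin(.092),0])
E
```

```text
time: 14.88
ee_pos: [0.581, 0.0287, 0.1952]
eef_rot: [0.674, 0.738, -0.016, -0.015]
ft_force: [0.5, -0.7, -1.0]
width: 0.0867
grip_force: 0.0
t 14.8833 pos [0.581  0.0287 0.1952] psi 1.661 tilt [-0.0429 -0.0034 -0.9991] tool shift [0.0024 0.0096 0.1069] turn -0.0018 F [ 0.5 -0.7 -1. ] w 0.0867 q [-0.24  0.29  0.14  1.6  -0.04  1.3  -0.  ]
[[-0.09   0.995 -0.043]
 [ 0.996  0.09  -0.003]
 [ 0.    -0.043 -0.999]] tool shift for 10mm along -fx: [-1.75976346e-05 -9.99073772e-03  4.29941923e-04]
```

```bash
python3 -m pendant '[[0.0024,0.0096,0.010,0],[0,0,0.025,0],[0,0,0.025,0],[0,0,0.025,0],[0,0,0.015,0],[0,0,0.0065,0],[0,0,0,0],[0,0,0,0]]' && python3 - <<'E'
from h import *
c=r.camera('side')
togo(.5857,.0316,.092+np.pi/2,.087)
cv2.imwrite('pics/h1.png',cv2.resize(c['img'][130:280,150:350,::-1],(800,600),interpolation=cv2.INTER_CUBIC))
E
```

```text
time: 15.55
ee_pos: [0.5863, 0.0316, 0.0891]
eef_rot: [0.677, 0.736, -0.016, -0.014]
ft_force: [0.3, -0.4, 1.3]
width: 0.0872
grip_force: 0.0
t 15.6 pos [0.5867 0.0316 0.0896] psi 1.6538 tilt [-0.0413 -0.0037 -0.9991] tool shift [ 0.0001 -0.0009  0.0027] turn -0.009 F [-0.6  0.5 -0.1] w 0.0871 q [-0.24  0.4   0.14  1.7  -0.06  1.09 -0.  ]
```

View pics/h1.png

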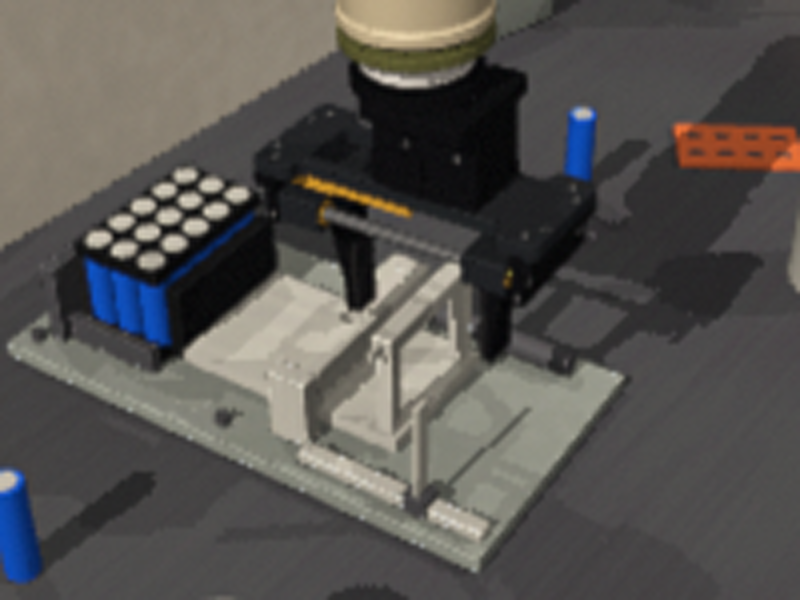

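```bash
python3 -m pendant '[[0,0,0.002,-0.004],[0,0,0,0],[0,0,0,0],[0,0,0,0],[0,0,0,0],[0,0,0,0],[0,0,0,0],[0,0,0,0]]' 0 40 && python3 -m pendant '[[0,0,0,0],[0,0,0,0],[0,0,0,0],[0,0,0,0],[0,0,0,0],[0,0,0,0],[0,0,0,0],[0,0,0,0]]' && python3 -c "
from h import *
togo(.5857,.0316,.092+np.pi/2,.087)"
```

```text
time: 16.27
ee_pos: [0.5858, 0.0316, 0.0864]
eef_rot: [0.675, 0.737, -0.016, -0.014]
ft_force: [0.1, -0.4, 0.2]
width: 0.0417
grip_force: 0.0
time: 16.93
ee_pos: [0.5866, 0.0317, 0.0864]
eef_rot: [0.675, 0.737, -0.016, -0.014]
ft_force: [5.0, -0.3, -3.6]
width: 0.0139
grip_force: 39.9
t 16.9333 pos [0.5866 0.0317 0.0864] psi 1.659 tilt [-0.0413 -0.0043 -0.9991] tool shift [-0.     -0.0009 -0.0006] turn -0.0038 F [ 5.  -0.3 -3.6] w 0.0139 q [-0.24  0.4   0.14  1.7  -0.06  1.09  0.  ]
```

```bash
python3 -m pendant '[[0,-0.003,0.0001,0],[0,-0.006,0.0003,0],[0,-0.007,0.0003,0],[0,-0.007,0.0003,0],[0,-0.007,0.0003,0],[0,-0.006,0.0003,0],[0,0,0,0],[0,0,0,0]]' && python3 - <<'E'
from h import *
togo(.5857-.038*np.cos(.092),.0316-.038*np.sin(.092),.092+np.pi/2,.087)
o=[]
for n,(x,y) in {'side':(215,190),'top':(195,190)}.items():
    c=r.camera(n); o.append(cv2.resize(c['img'][y:y+60,x:x+40,::-1],(400,600),interpolation=cv2.INTER_CUBIC))
cv2.imwrite('pics/m1.png',np.hstack(o))
togo(.5857-.038*np.cos(.092),.0316-.038*np.sin(.092),.092+np.pi/2,.087)
E
```

```text
time: 17.6
ee_pos: [0.5512, 0.0284, 0.0864]
eef_rot: [0.675, 0.737, -0.015, -0.013]
ft_force: [10.1, 0.7, -8.7]
width: 0.0137
grip_force: 39.9
t 17.6 pos [0.5512 0.0284 0.0864] psi 1.6589 tilt [-0.0396 -0.0043 -0.9992] tool shift [ 0.     -0.0034 -0.0005] turn -0.0039 F [10.1  0.7 -8.7] w 0.0137 q [-0.25  0.33  0.14  1.8  -0.05  1.06 -0.01]
t 17.7 pos [0.5514 0.0284 0.0864] psi 1.6589 tilt [-0.0395 -0.0043 -0.9992] tool shift [ 0.     -0.0036 -0.0005] turn -0.0039 F [ 9.2  0.2 -8.4] w 0.0137 q [-0.25  0.33  0.14  1.8  -0.05  1.06 -0.01]
```

View pics/m1.png

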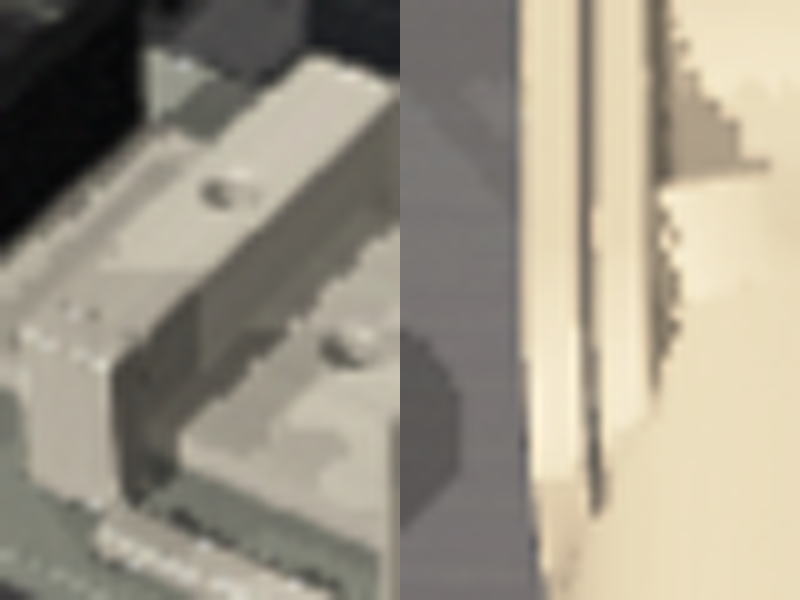

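```bash
python3 - <<'E'
from h import *
c=r.camera('side'); cv2.imwrite('pics/s_full.png',c['img'][...,::-1])
cv2.imwrite('pics/m2.png',cv2.resize(c['img'][195:255,225:305,::-1],(800,600),interpolation=cv2.INTER_CUBIC))
for t in ('mark_top','index'):
    for d in r.outline_of(t,'side')[:2]: print(t,d['score'],np.round(d['bbox'],1))
E
```

```text
index 0.85 [241.6 216.2  82.8  59.3]
```

View pics/m2.png

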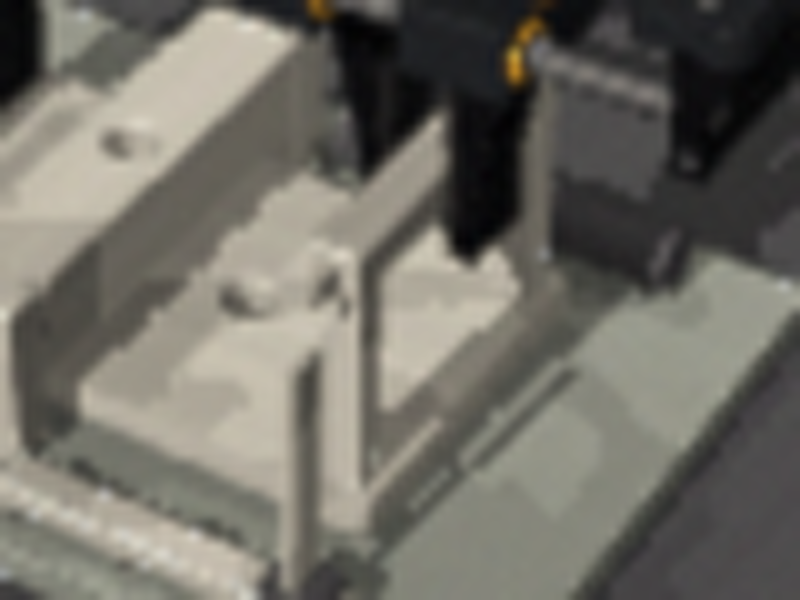

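```bash
python3 - <<'E'
import cv2,numpy as np
np.set_printoptions(linewidth=200)
g=cv2.imread('pics/top0.png',0); print('cols 210..230'); 
for y in range(217,234): print(y,g[y,210:231])
print('bar cols 224..240'); 
for y in range(196,214): print(y,g[y,222:242])
s=cv2.imread('pics/side0.png',0); print('side cols 248..264')
for y in range(226,262,1): print(y,s[y,246:266])
E
```

```text
cols 210..230
217 [111 109 104 167 182 183 188 234 240 242 245 170 142 149 150 180 188 190 190 191 192]
218 [113 110 105 166 184 185 178 230 238 241 242 176 145 149 147 179 188 190 191 195 192]
219 [112 110 106 177 187 185 157 220 234 239 239 173 145 150 140 178 188 189 190 202 196]
220 [111 109 107 196 191 183 165 214 220 217 218 157 139 146 141 178 188 187 192 201 203]
221 [113 110 105 185 188 183 143 168 174 146 147 132 119 133 137 167 175 174 185 200 204]
222 [112 110 103 152 185 194 156 140 126 113 116 120 106 130 138 137 136 136 148 194 202]
223 [110 109 103 154 214 220 201 194 164 119 105 110  98 128 136 136 136 137 145 188 193]
224 [111 109 103 165 229 214 196 188 164 116 100  91  82 126 136 136 136 137 136 166 175]
225 [111 108 104 165 198 172 135 105  95  95  96  97  78 124 136 137 136 137 136 149 153]
226 [113 108 104 140 192 179 143 115 114 117 113 115  93 126 136 137 136 136 136 177 186]
227 [117 111 104 138 191 180 156 158 168 173 171 161 125 132 137 137 151 154 154 180 187]
228 [119 111 109 140 191 180 170 218 229 234 235 225 163 137 138 139 179 188 187 188 188]
229 [1
[... 4424 characters left out ...]
 96 129 131]
254 [162 172 174 202 163  84  74  95  95  69  66  60  55  93  96  86  86 118 130 130]
255 [133 153 154 166 138  72  65  71  76  67  63  57 110 165 151 128 116  97 122 132]
256 [123 116 103 130 145  76  66  65  67  62  56 110 167 174 175 190 193 135 123 132]
257 [127 126 120 115 107  76  67  65  66  65  81 169 185 176 173 188 191 188 196 154]
258 [133 132 127 124 121 103  87  69  67  74  82 175 210 192 184 189 186 188 190 187]
259 [150 144 134 131 125 125 114  93  88 106  96 160 174 173 203 198 187 193 184 187]
260 [133 132 151 144 127 135 130 131 120 114 111 130 146 155 170 174 198 211 187 192]
261 [129 130 134 133 151 157 144 148 139 125 118 113 113 102 143 175 168 178 196 203]
```

```bash
python3 - <<'E'
from h import *
c=r.camera('top'); s=r.camera('side')
th,t,Q,e=fixfit(c,[((x,y),90) for x,y in [(232,60),(438,47),(466,447),(254,461)]])
fx=lambda p:(Q.T@(p[:2]-t)).round(4)
m=atz(c,216,223.55,.094); n=atz(c,222.5,204.5,.095)
print('mark',fx(m),'needle home',fx(n),'diff',fx(m)-fx(n))
# side: blade top ~ (254.5,230.8)
m2=atz(s,254.6,231,.094); print('mark side',fx(m2), 'proj of top mark in side',proj(s,m))
st=r.read_state(); M=R.from_quat(st['eef_rot']).as_matrix(); gp=st['ee_pos']-.008*M[:,2]; print('grasp pt',fx(gp),st['time'])
print('home grasp', fx(np.array([.5866,.0317])))
# needle tip in side now?
h=lambda a,b,z:np.r_[Q@[a,b]+t,z]
for tr in (.033,.036): print(tr,[proj(s,h(-.155-tr-.007,.05,.102)).round(1),proj(s,h(-.155-tr+.007,.05,.102)).round(1),proj(s,h(-.155-tr-.007,.05,.088)).round(1)])
g=cv2.cvtColor(s['img'],cv2.COLOR_RGB2GRAY)
np.set_printoptions(linewidth=220)
for y in range(214,230): print(y,g[y,250:272])
E
```

```text
mark [-0.1989  0.0788] needle home [-0.1532  0.0602] diff [-0.0457  0.0186]
mark side [-0.1979  0.0773] proj of top mark in side [254.61172459 231.52769603]
grasp pt [-0.189  0.   ] 17.95
home grasp [-0.1541  0.    ]
0.033 [array([259.9, 221.1]), array([254.7, 219. ]), array([259.8, 225.7])]
0.036 [array([261. , 221.5]), array([255.8, 219.4]), array([260.9, 226.2])]
214 [107 130 170 173 174 174 172 171 169 158 130 148 150 147 150 151 139 102  75  55  30  15]
215 [116 165 174 173 173 175 174 173 166 148 147 148 148 150 151 141 103  78  71  53  30  16]
216 [130 169 172 171 171 172 173 168 155 150 147 149 150 150 143 113  78  75  76  49  29  14]
217 [169 173 171 170 169 170 166 151 149 148 147 150 151 144 115  78  74 100 115  59  27  14]
218 [175 174 174 174 172 170 163 157 146 147 149 151 145 118  77  74 100 167 181  99  30  11]
219 [171 173 172 173 175 181 195 185 165 165 154 145 119  80  73  95 145 189 186 101  28  10]
220 [171 171 170 171 178 188 180 181 201 207 170 122  79  73  98 150 189 194 187 126  82  43]
221 [173 170 170 176 186 188 175 162 164 180 176  88  71  92 144 184 189 189 190 187 178 121]
222 [184 177 176 180 183 182 162 134 114 172 167  82  81 130 168 172 169 169 169 171 171 168]
223 [186 198 182 167 166 164 136  94  99 167 165  81  84 148 171 169 169 168 168 166 168 169]
224 [169 173 168 166 166 162 104  95 119 145 158  80  86 146 168 170 171 172 173 169 169 172]
225 [154 160 159 168 173 168 131 153 165 114 149  85  87 149 171 172 172 177 188 176 177 190]
226 [128 148 175 179 190 190 185 176 172 133 171  84  88 160 184 186 188 187 190 188 190 192]
227 [188 189 192 194 195 196 190 176 179 176 176  84  86 158 186 188 186 186 188 189 190 190]
228 [190 190 189 190 193 195 192 177 178 179 175  84  92 165 188 187 187 188 186 188 188 174]
229 [187 188 189 190 188 186 176 172 178 180 174  89 113 188 191 190 189 188 187 186 173 133]
```

```bash
python3 -m pendant '[[0,-0.003,0.0001,0],[0,-0.004,0.0002,0],[0,-0.0025,0.0001,0],[0,0,0,0],[0,0,0,0],[0,0,0,0]]' && python3 - <<'E'
from h import *
c=r.camera('side'); togo(.5857,.0316,.092+np.pi/2,.087)
cv2.imwrite('pics/m3.png',cv2.resize(c['img'][200:260,225:305,::-1],(800,600),interpolation=cv2.INTER_CUBIC))
g=cv2.cvtColor(c['img'],cv2.COLOR_RGB2GRAY)
np.set_printoptions(linewidth=220)
for y in range(216,240): print(y,g[y,250:274])
E
```

```text
time: 18.45
ee_pos: [0.5422, 0.0276, 0.0864]
eef_rot: [0.675, 0.737, -0.015, -0.013]
ft_force: [10.2, -0.1, -9.9]
width: 0.0139
grip_force: 39.9
t 18.5 pos [0.5422 0.0275 0.0864] psi 1.6589 tilt [-0.0391 -0.0044 -0.9992] tool shift [ 0.0002  0.0437 -0.0023] turn -0.0039 F [10.8 -0.5 -8.7] w 0.0135 q [-0.25  0.31  0.14  1.82 -0.05  1.05 -0.01]
216 [129 169 170 171 172 172 172 174 180 191 191 188 176 149 150 149 149 150 151 136  98  76  72  30]
217 [169 175 171 168 168 171 171 176 187 190 191 180 153 150 148 147 150 148 137 101  76  74  74  23]
218 [174 175 176 173 172 171 175 185 189 189 178 150 148 147 147 150 151 141 102  77  80  89  89  25]
219 [172 173 173 174 175 179 188 190 189 178 151 146 147 148 149 150 143 109  76  79 118 153 156  43]
220 [170 170 169 173 178 189 190 191 188 170 165 160 158 150 150 144 115  78  75 110 167 191 181  50]
221 [169 168 170 176 186 189 189 190 188 163 183 205 191 169 149 116  78  74 100 169 192 194 183  76]
222 [168 169 174 185 187 187 189 189 185 160 171 169 183 205 152  82  72  88 135 185 190 188 186 146]
223 [170 173 185 194 190 185 184 183 180 
[... 992 characters left out ...]
192 178 126  74  89 163 188 185 178 180 171 108 133 107 142 177 179 182 192 177 134 123]
234 [174 186 188 176 125  74  90 165 191 188 180 180 171 107 128 104 136 172 176 178 177 135 126 126]
235 [167 168 172 173 125  74  88 167 193 192 182 180 170 105 125 103 132 169 173 158 117 111 124 129]
236 [166 167 173 175 125  75  89 165 191 192 184 179 171 105 123 109 148 161 157 115 104 107 111 127]
237 [167 170 185 177 124  74  89 163 189 190 183 179 170 104 116 108 139 115 109 103 103 106 114 129]
238 [171 173 186 176 125  74  88 165 189 188 179 179 172 101 110  99 108 107 106 106 107 117 121 103]
239 [189 189 189 175 124  74  94 165 187 183 176 179 172 102 109  99 105 109 109 110 124 136 102  94]
```

View pics/m3.png

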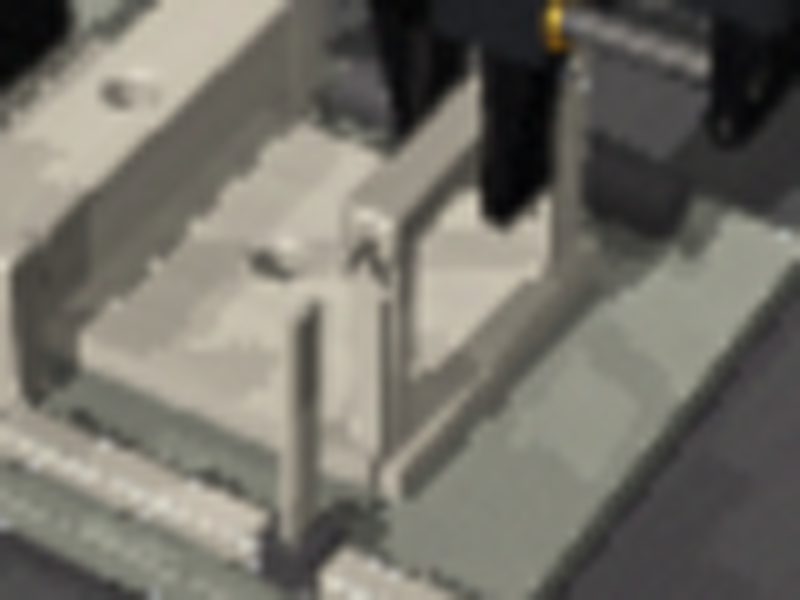

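```bash
python3 - <<'E'
from h import *
from scipy.optimize import brentq
c=r.camera('top'); s=r.camera('side')
th,t,Q,e=fixfit(c,[((x,y),90) for x,y in [(232,60),(438,47),(466,447),(254,461)]])
h=lambda a,b,z:np.r_[Q@[a,b]+t,z]
sol=lambda u,y,z:brentq(lambda a:proj(s,h(a,y,z))[0]-u,-.3,-.1)
print('mark col',sol(254.5,.078,.094),'left edge',sol(252.6,.084,.09),sol(254.0,.084,.09),'right edge',sol(256.5,.072,.09)) 
for u in (259.4,264.3): print('bar corner',sol(u,.05,.102))
fx=lambda p:(Q.T@(p[:2]-t))
print('bar top-edge mid',fx(atz(s,261.85,221.5,.102)),'mark',fx(atz(s,254.5,231,.094)))
# home check in side0
g=cv2.imread('pics/side0.png',0); np.set_printoptions(linewidth=200)
print([proj(s,h(-.155+d,.05,.102)).round(2) for d in (-.007,.007)], [proj(s,h(-.199+d,.05,.102)).round(2) for d in (-.007,.007)])
for y in range(210,224): print(y,g[y,236:256])
# top image now: bar hidden?
st=r.read_state(); print(fx(st['ee_pos']),st['time'])
E
```

```text
mark col -0.1980975970072561 left edge -0.1968731781606786 -0.20055390417825467 right edge -0.1996577241295313
bar corner -0.1936950231135225
bar corner -0.20667479031143657
bar top-edge mid [-0.19953574  0.04889248] mark [-0.19775671  0.07745505]
[array([247.68, 216.14]), array([242.62, 214.09])] [array([264.04, 222.76]), array([258.76, 220.62])]
210 [169 169 146 121 122 153 154 104  75  83 122 165 167 166 166 166 146 100  75  73]
211 [173 169 157 150 149 139 100  75  84 123 165 166 166 168 164 146  99  75  75  90]
212 [172 170 167 150 138  97  75  84 121 165 167 166 167 164 144  99  75  74  98 128]
213 [170 168 161 123  84  73  82 136 173 170 166 168 166 144  98  74  76 102 149 171]
214 [168 162 133  83  72  73 106 201 208 181 179 174 147  94  73  76 103 152 173 175]
215 [162 135  85  74  73  72  99 180 178 184 213 190 101  72  74 102 152 174 176 174]
216 [133  84  74  74  74  73  96 175 160 146 177 153  79  73  99 147 168 171 170 171]
217 [ 85  72  74  76  76  75 106 154 114 104 168 153  79  81 131 152 153 151 150 150]
218 [ 72  74  75  75  72  88 143 117  91 110 160 156  77  82 133 153 152 152 150 150]
219 [ 74  75  75  73  74  93 157 112 138 138 124 164  75  79 132 150 150 151 152 157]
220 [ 76  75  75  73  75  92 138 123 189 172 131 170  83  81 135 153 154 155 160 172]
221 [ 75  74  74  77  88 107 110 124 192 180 174 176  83  85 149 169 170 174 186 189]
222 [ 74  74  81  95 107 110 109 126 190 180 178 175  84  89 153 171 176 186 186 188]
223 [ 74  81 100 106 106 106 110 135 187 180 178 176  90 102 155 177 186 187 187 187]
[-1.98720699e-01 -1.91235980e-05] 18.6
```

```bash
python3 -m pendant '[[0,0,0,0],[0,0,0,0],[0,0,0,0],[0,0,0,0]]' && python3 - <<'E'
from h import *
c=r.camera('side')
print([(round(d['score'],2),np.round(d['bbox'],1)) for d in r.outline_of('pin','side')[:1]], r.read_state()['ee_pos'])
print(r.close_job())
E
```

```text
time: 18.93
ee_pos: [0.5422, 0.0275, 0.0864]
eef_rot: [0.675, 0.737, -0.015, -0.013]
ft_force: [10.9, -0.6, -8.4]
width: 0.0138
grip_force: 39.9
[(0.54, array([367. , 169.8,  11.2,  26.3]))] [0.54222573 0.02752424 0.08638282]
the job is handed in; nothing more can be done
None
```

The job is handed in at about 19 s: the pin stands upright in the cup, and the gripper is still holding the handle with the slide pulled about 44.6 mm, which puts the needle level with the blade to within about 1 mm by my camera measurements (I got no verdict back).

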